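Hold the open spring clamp over a fresh glue joint

ROBOT

A 6-joint arm with a two-finger parallel gripper is mounted at the origin on a cart in front of the work surface, level with it; the furniture and walls round the work are solid. World frame = base frame: x ahead of the robot, y to its left, z up, the work surface at z = 0. Lengths are in m, angles in rad, forces in N, time in s.
With the tool pointing down it reaches from about 0.35 to 0.975 m from the base axis. Payload 4.9 kg.
Tool frame: the origin (TCP) lies on the centre line of the jaws, within the pads' length; the fingertips stand manip.tip_reach ahead of it and the grasp point (between the pads) is the TCP (manip.tip_reach is the distance from the TCP to the fingertips, in m); z points along the fingers, y is the line along which they close (so a half turn about z gives the same grasp; the last joint's range is limited). The gripper opens to 85 mm and grips with 20 to 120 N. Pads are 22 mm wide; open, the fingers measure 114 mm over their backs; the gripper's body (76 mm by 85 mm) begins 54 mm behind the grasp point. The pads swing forward as they close: fully open they stand 13 mm farther back than shut.
Start: joints at [-1.408, 0.053, 1.613, -0, 1.476, -0.119], TCP at [0.174, -0.6, 0.25] pointing down, gripper open.
Joint ranges: [-3.01, 3.01], [-1.01, 2.22], [0.06, 2.58], [-1.02, 4.17], [0.09, 2.62], [-3.14, 3.14]. Speed limits (rad/s): [2.57, 2.57, 3.14, 3.14, 3.14, 3.14].

INTERFACE

Orientations are given as a unit quaternion [w, x, y, z].
In Python, from plant import manip gives the robot as it stands. The module is installed in compiled form; this text tells all that it offers.
- The arm moves only by the tool move_arm, never from a script. Its argument "rows" is a list of rows, each a list of 7 numbers: the shift along the tool's x, y, z in cm, then the turn, a rotation vector about the tool's x, y, z in degrees, then the opening, from -1 (shut) to 1 (fully open). In form: [[tx, ty, tz, ax, ay, az, jaw], ...]. A call has 1 to 20 rows; each row shifts and turns the commanded pose from where the row before left it, along the tool's axes as they then stand; what a row does not reach is not made up. A row lasts 1/12 s, in which the tool goes at most 41.7 mm and 7.16 degrees, less where a joint would pass 70% of its speed; a pose out of reach is approached as far as the arm can. A call is refused whole if a number of a shift passes 4.17 or a number of a turn 7.16, either way. A call with a gripper value outside its range is refused whole. The fingers move at their own pace and stop on an object; the grip force is fixed at half the most. Time passes only in rows, so rows that do not move let the fingers close. It gives the time, the measured TCP pose, the force, the opening and the grip force at its end, in the units of the state.
- manip.state(): the state, without advancing time (a new reading comes with each control period).
- manip.grab_frame(name): name is "scene" or "top" or "wrist"; returns a dict with "img" (420x560x3 uint8, blue, green, red), "mtx" (3x3 intrinsics, pixels), "R" (3x3) and "t" (3): a world point X has camera coordinates R X + t. Camera axes: x right, y down, z forward; pixel columns grow to the right and rows downward; lengths in m; the calibration is good to about 2 mm. A picture is of the moment at which its call begins. There is no depth.
- manip.job_done(): hands the job in; it is judged then, once.
The state is a dict: "time": time; "joint_pos": joint angles; "joint_vel": joint speeds; "joint_efforts": joint torques, N m; "tool_pos": TCP position; "tool_rot": TCP orientation; "contact_force": force on the tool from outside, world axes, zero at the start; "ft_torque": the same for the moment, N m; "gripper_width": opening from 0.0 (shut) to 1.0 (fully open); "grasp_force": force on a finger pad.
Only numpy, scipy, OpenCV 4.12 (cv2) and the standard library are available. Lean on these libraries where they do the work, as an engineer would, in place of code of your own. Each camera call takes 0.05 s, during which the arm holds its last target. There are 200 camera calls.

TASK

A batten has just been glued along the top edge of the upright panel and the middle one of its three spring clamps is still missing. First push the white cap on the nozzle of the near glue bottle fully down, so that the glue does not dry, leaving the bottle standing where it is; then take the loose spring clamp off the front wall of the tool tray by squeezing its handles together and lower it, squeezed wide open, over the panel's top edge at the middle between the two fitted clamps, square across it, one jaw on each side with its pad level with the batten. Touch neither panel, batten nor fitted clamps, for the glue is wet, leave everything else where it lies, and finish while still holding the clamp open there in the air, so that I can slip a scrap pad under each jaw before it closes.

Things in the scene. Friction and masses are not known exactly. Their poses are not given: they have to be found in the camera images.
- glue_bottle: The near glue bottle, the one with a white cap: yellow with an orange cone nozzle, 58 mm in diameter, standing loose on the bench, about 0.3 kg. Origin: centre of its underside, z up. (The like bottle without a white cap, far to the left, is not meant.)
- glue_cap (a joint): White ribbed press-on cap, 17 mm across and 28 mm tall, on the tip of the bottle's nozzle. It slides straight down by 10 mm: 0 = open (top of the cap 206 mm above the bench), 0.010 m = pressed home (196 mm). It may start up to 3 mm down. About 4 N moves it and it stays where it is left.
- cap_top (a point): Centre of the flat top of the glue bottle's cap, moves with the cap.
- clamp: The free spring clamp: black, clothes-peg shaped, 137 mm tall, 22 mm wide, 85 g, standing clipped on the tray's front wall, handles up, jaws down. Origin: its pivot, 95 mm above the bench at the start; then its x is the direction in which handles and jaws move (square to the wall, to the tray's inside), y runs along the wall, z up. This body is the half at +x: it tilts as the clamp opens.
- grip_mid (a point): Midway between the free clamp's two handles, 55 mm above its pivot, where to grip. The handles, 20 mm wide along y, rise from 15 to 78 mm above the pivot; at the start they measure 28 mm over their outer faces 15 mm above the pivot and 57 mm at 75 mm above it.
- clamp_half (a joint): Opening angle of the free clamp: 0 = as clipped on the tray's 8 mm wall, -0.145 = shut, 0.48 = fully squeezed, at a firm stop: the handles' outer faces are then parallel, 20 mm apart, and the pads leave a gap of 34 mm. A spring closes it: the handles need about 6 N at 0 and 13 N at 0.48, at 55 mm above the pivot.
- jaw_a (a point): Middle of the gripping face of the free clamp's jaw pad at +x (the tray's inside at the start), 55 mm below the pivot. The pads are 17 mm tall, 22 mm wide; above them the throat is free up to 15 mm below the pivot.
- jaw_b (a point): Middle of the gripping face of the free clamp's other jaw pad.
- tool_tray: Open light wooden tray, fixed, 120 mm (x) by 200 mm (y), 70 mm tall, walls 8 mm, with a wrench and bolts on its floor. Origin: centre of its underside; its front wall is at its -x side.
- tray_front (a point): Middle of the top of the tray's front wall, in the middle of its thickness; the free clamp is clipped on this wall up to 50 mm to either side of it, its pads 30 mm below the wall's top.
- glue_up: The glue-up, fixed: a plywood panel 220 mm long (y), 10 mm thick (x), upright in two wooden feet, top 130 mm above the bench; a dark batten 8 mm thick, 45 mm tall on its front (-x) face, flush with the top. Two more such clamps are closed on it over scrap pads, 84 mm to either side of the middle, handles up to 240 mm. Origin: on the bench under the middle of the 18 mm; x square to the panel, z up.
- edge_mid (a point): Middle of the top edge of panel and batten together (middle of the length and of the 18 mm thickness), 130 mm above the bench, same axes as the glue-up. The batten reaches from here to 45 mm below.
- pencil: Red pencil, 168 mm long, 8 mm thick, lying in front of the glue-up. Leave it.
- pine_offcut: Pine offcut 42x90x30 mm, lying in front of the glue-up. Leave it.
- brush: Paint brush 184 mm long, lying at the left. Leave it.
- torch: Black torch 161 mm long, 36 mm thick, lying behind the bottle. Leave it.
Mind the look-alikes: they are no part of the job. What is meant by the glue_bottle is not pink or turquoise, and is the larger of those in its own colour.

How it is judged:
On the way, in this order (a step that is already met when the one before it is completed fails the run):
1. the glue bottle's cap is pressed home (value of joint glue_cap above 0.0085 m), for 0.2 s.
2. the clamp is squeezed open and lifted clear of the tray (value of joint clamp_half above 0.1 rad and contact force between the fingers and clamp above 2 N and height (world z) of clamp above 0.14 m and contact force between clamp and tool_tray below 0.3 N), for 0.2 s.
At the end, for the whole second after the job is handed in: Cap within 1.5 mm of home, bottle upright in place (30 mm). Clamp held still in the fingers, 0.36 rad open or more, square to the panel (15 deg), a pad on each side of panel and batten, within 20 mm of the middle along the edge, 6 to 40 mm below its top; the glue-up untouched (value of joint glue_cap above 0.0085 m and angle between glue_bottle's own z axis and vertical below 0.1 rad and distance of glue_bottle from where it was at the start of the episode below 0.03 m and value of joint clamp_half above 0.36 rad and contact force between the fingers and clamp above 2 N and contact force between each of clamp, the fingers, the arm and glue_up below 0.3 N and contact force between clamp and tool_tray below 0.3 N and ((x of jaw_a in the frame of edge_mid above 0.0095 m and x of jaw_b in the frame of edge_mid below -0.0095 m) or (x of jaw_b in the frame of edge_mid above 0.0095 m and x of jaw_a in the frame of edge_mid below -0.0095 m)) and distance between jaw_a and jaw_b below 0.04 m and y of jaw_a in the frame of edge_mid between -0.02 and 0.02 m and y of jaw_b in the frame of edge_mid between -0.02 and 0.02 m and z of jaw_a in the frame of edge_mid between -0.04 and -0.006 m and z of jaw_b in the frame of edge_mid between -0.04 and -0.006 m and angle between the y axis of clamp and the y axis of glue_up, either way round below 0.26 rad and linear speed of clamp below 0.02 m/s); the arm keeps its last pose, push and grip.
It fails at once if the clamp or the robot touches the wet glue-up (contact force between any of clamp, the fingers, the arm and glue_up above 1 N).
It fails at once if the bottle is knocked over or pushed away (angle between glue_bottle's own z axis and vertical above 0.5 rad or distance of glue_bottle from where it was at the start of the episode above 0.05 m).
It fails at once if a bystander is disturbed (distance of any of pencil, pine_offcut, brush, torch from where it was at the start of the episode above 0.03 m).
It also fails if it takes over 64 s, if anything falls off the work surface, if the arm or the gripper's body presses on something with over 40 N, if the wrist force passes 120 N, or if a joint passes its speed limit or range.

## Working session

There is one attempt and no reset: what is moved stays moved. The work goes in short steps, Python scripts to look and compute and a tool call to move; the robot and the scene stay as the last step left them, time stands still between calls to the robot, and variables do not carry over. Pictures are saved under pics/ and viewed, at most 10 in all, crops included, and the job is handed in when it is done.

Besides the shell and the picture viewer there is one more tool, called as name(argument=value, ...) on one line, values as JSON. move_arm: Moves the arm, as the interface text tells. Its arguments: {"type":"object","properties":{"rows":{"type":"array","items":{"type":"array","items":{"type":"number"}}}},"required":["rows"]}

```bash
mkdir -p pics; ls; cat > h.py <<'E'
import numpy as np, cv2
from plant import manip
def grab(n,f):
    d=manip.grab_frame(n); cv2.imwrite(f'pics/{f}.png',d['img']); np.savez(f'pics/{f}.npz',K=d['mtx'],R=d['R'],t=d['t']); return d
def ray(f,u,v):
    d=np.load(f'pics/{f}.npz'); c=-d['R'].T@d['t']; r=d['R'].T@np.linalg.solve(d['K'],[u,v,1]); return c,r/np.linalg.norm(r)
def atz(f,u,v,z):
    c,r=ray(f,u,v); return c+r*(z-c[2])/r[2]
def proj(f,X):
    d=np.load(f'pics/{f}.npz'); p=(d['K']@(d['R']@np.atleast_2d(X).T+d['t'].reshape(3,1))).T; return p[:,:2]/p[:,2:]
def tri(l):
    A=np.zeros((3,3));b=np.zeros(3)
    for f,u,v in l:
        c,r=ray(f,u,v);P=np.eye(3)-np.outer(r,r);A+=P;b+=P@c
    x=np.linalg.solve(A,b); return x,[np.linalg.norm(proj(f,x)[0]-[u,v]) for f,u,v in l]
E
python3 - <<'E'
from h import *
for n in('scene','top'):
    d=grab(n,n+'0'); print(n,-d['R'].T@d['t'],d['mtx'][0,0])
s=manip.state(); print(s, manip.tip_reach)
E
```

```text
pics
scene [-0.07796487  0.9811121   0.89184787] 443.21905346169854
top [-0.18484981  0.32658811  1.47818951] 505.4100270940301
{'time': 0.1, 'joint_pos': array([-1.40798589e+00,  5.33147326e-02,  1.61417226e+00, -1.76211167e-05,
        1.47601951e+00, -1.18987564e-01]), 'joint_vel': array([-6.96747673e-04, -2.81451273e-03, -3.33300442e-03,  6.88674264e-05,
        4.58978052e-04,  1.14756680e-03]), 'joint_efforts': array([-1.50898554e-04, -3.94906211e+01, -3.71364284e+01, -2.01501416e-04,
        3.92839414e-03, -8.85231941e-06]), 'tool_pos': array([ 0.17371726, -0.59981033,  0.24916182]), 'tool_rot': array([-9.56500576e-04,  9.90089575e-01,  1.40434032e-01, -2.97339775e-05]), 'contact_force': array([-0.47709585, -0.40722047,  0.64368679]), 'ft_torque': array([ 0.04906485, -0.00971359, -0.02599288]), 'grasp_force': 0.0, 'gripper_width': 1.0022686161411956} 0.019
```

View pics/scene0.png

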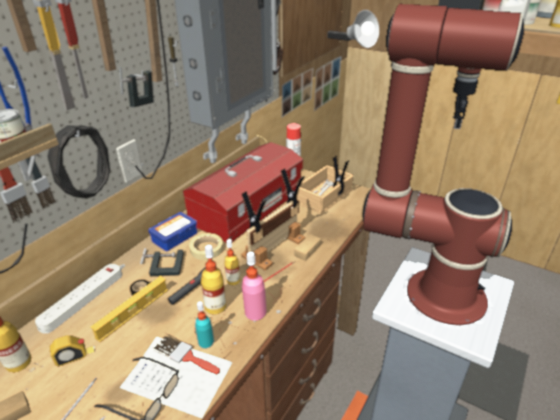

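View pics/top0.png

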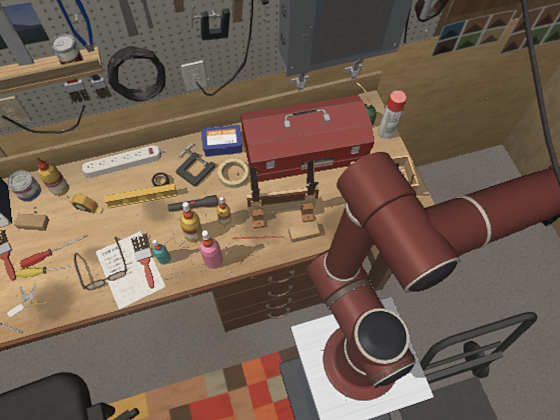

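The scene view shows the large yellow white-capped bottle at (212,270), the fitted clamps at (255,210) and (293,185), and the tray with the loose clamp at (340,175). The top view has the bottle at (189,222) and the glue-up at (283,200); the arm hides the tray. I'll enlarge both.

```bash
python3 - <<'E'
from h import *
a=cv2.imread('pics/scene0.png')[150:300,190:360]; b=cv2.imread('pics/top0.png')[150:280,160:330]
a=cv2.resize(a,None,fx=4.7,fy=4,interpolation=cv2.INTER_CUBIC)
cv2.imwrite('pics/c1.png',cv2.resize(a,(799,600)))
cv2.imwrite('pics/c2.png',cv2.resize(b,None,fx=4.5,fy=4.5,interpolation=cv2.INTER_CUBIC))
E
```

```text
(no output)
```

View pics/c1.png

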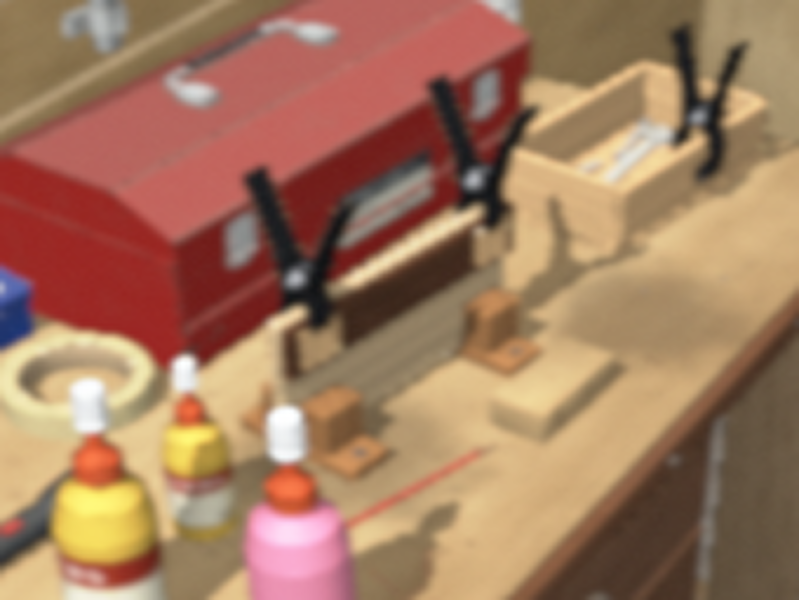

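View pics/c2.png

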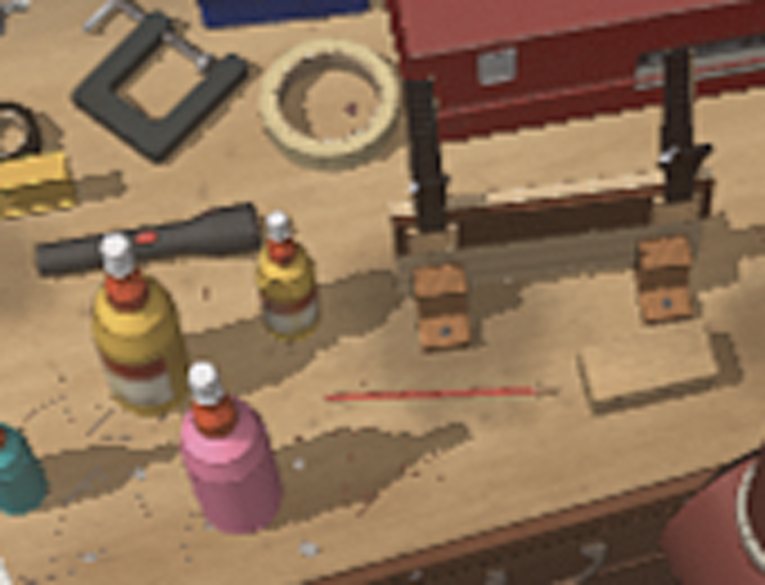

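Crops: cap top at scene (208.7,246.5) and top (186,203.5). Panel top-edge ends at top crop (393,212) and (712,182). The loose clamp's handle tips at scene crop (682,30) and (742,45), its pivot at (700,117).

```bash
python3 - <<'E'
from h import *
S=lambda u,v:('scene0',190+u/4.7,150+v/4)
T=lambda u,v:('top0',160+u/4.5,150+v/4.5)
np.set_printoptions(precision=4,suppress=True)
print('cap',tri([S(88,384),T(117,240)]),atz(*S(88,384),.205),atz(*T(117,240),.205))
L=atz(*T(393,210),.13);R=atz(*T(712,181),.13);print('panel',L,R,np.linalg.norm(L-R),(L+R)/2)
print('panelS',atz(*S(275,325),.13),atz(*S(513,200),.13))
print('fitted pivots',tri([S(296,280),T(416,187)]),tri([S(473,180),T(668,156)]))
print('fitted handle tips L',atz(*S(257,172),.24),'R',atz(*S(440,82),.24),atz(*T(423,82),.24),atz(*T(680,52),.24), 'front', atz(*S(350,205),.24),atz(*S(530,112),.24))
print('tray cl',atz(*S(700,117),.095),atz(*S(682,30),.173),atz(*S(742,45),.173))
print('tray wall corners',atz(*S(617,195),.07),atz(*S(770,100),.07),atz(*S(510,150),.07),atz(*S(645,65),.07))
print('torch',atz(*T(40,260),.018),atz(*T(258,225),.018))
print('small',tri([S(185,360),T(279,217)]),'pink',tri([S(286,410),T(203,370)]))
print('toolbox front',atz(*T(440,137),0))
E
```

```text
cap (array([0.5177, 0.3611, 0.2079]), [np.float64(0.22051642309303646), np.float64(0.19028360076876255)]) [0.5209 0.3584 0.205 ] [0.5188 0.361  0.205 ]
panel [0.5298 0.1804 0.13  ] [ 0.4899 -0.033   0.13  ] 0.2171212803470961 [0.5099 0.0737 0.13  ]
panelS [0.5317 0.1798 0.13  ] [ 0.4889 -0.0348  0.13  ]
fitted pivots (array([0.5248, 0.1649, 0.1627]), [np.float64(0.0017707766004552248), np.float64(0.0016775143717197663)]) (array([ 0.5005, -0.0024,  0.1623]), [np.float64(0.10932167057084019), np.float64(0.11124037016574834)])
fitted handle tips L [0.5529 0.1585 0.24  ] R [ 0.5261 -0.0034  0.24  ] [0.5554 0.1494 0.24  ] [ 0.5304 -0.015   0.24  ] front [0.4834 0.1649 0.24  ] [0.4557 0.0057 0.24  ]
tray cl [ 0.4612 -0.2688  0.095 ] [ 0.4833 -0.2725  0.173 ] [ 0.4344 -0.2701  0.173 ]
tray wall corners [ 0.4731 -0.1601  0.07  ] [ 0.4446 -0.3637  0.07  ] [ 0.5753 -0.1834  0.07  ] [ 0.5583 -0.373   0.07  ]
torch [0.6219 0.4225 0.018 ] [0.6051 0.2655 0.018 ]
small (array([0.5388, 0.2564, 0.1466]), [np.float64(0.46041428039594834), np.float64(0.4173660051094535)]) pink (array([0.414 , 0.3297, 0.2099]), [np.float64(0.21249102801530606), np.float64(0.1848366104365519)])
toolbox front [0.6488 0.116  0.    ]
```

move_arm(rows=[[0, 0, -1.5, 0, 0, -7, -1], [0, 0, -1.5, 0, 0, -7, -1], [0, 0, -1.5, 0, 0, -7, -1], [0, 0, -1.5, 0, 0, -7, -1], [0, 0, -1.5, 0, 0, -7, -1], [0, 0, -1.5, 0, 0, -7, -1], [0, 0, -1.5, 0, 0, -7, -1], [0, 0, -1.5, 0, 0, -7, -1], [0, 0, -1.5, 0, 0, -7, -1], [0, 0, -1.5, 0, 0, -3, -1], [3.5, 1.7, 0, 0, 0, 0, -1], [3.5, 1.7, 0, 0, 0, 0, -1], [3.5, 1.7, 0, 0, 0, 0, -1], [3.5, 1.7, 0, 0, 0, 0, -1], [3.5, 1.7, 0, 0, 0, 0, -1], [3.5, 1.7, 0, 0, 0, 0, -1], [3.5, 1.7, 0, 0, 0, 0, -1], [3.5, 1.7, 0, 0, 0, 0, -1], [3.5, 1.7, 0, 0, 0, 0, -1], [0, 0, 0, 0, 0, 0, -1]])

```text
time: 1.77
tool_pos: [0.371, -0.3044, 0.4004]
tool_rot: [-0.0, 0.751, 0.66, 0.001]
contact_force: [-0.3, 0.2, -0.8]
gripper_width: 0.001
grasp_force: 0.0
```

```bash
python3 - <<'E'
from h import *
d=grab('wrist','w1'); print(-d['R'].T@d['t'], d['R'],d['mtx'][0,0])
s=manip.state();print(s['time'],s['tool_pos'],s['tool_rot'],s['joint_pos'],s['gripper_width'])
print(proj('w1',[[.46,-.27,.095],[.473,-.16,.07],[.4446,-.364,.07],[.5099,.0737,.13]]))
E
```

```text
[ 0.37939892 -0.23230889  0.52408052] [[ 0.99164705 -0.12896566  0.00199876]
 [-0.12427973 -0.95124053  0.28230482]
 [-0.03450633 -0.28019514 -0.95932268]] 316.4877227314433
1.8167 [ 0.36978627 -0.3066605   0.40023737] [6.66740697e-05 7.51994643e-01 6.59169196e-01 1.51463352e-04] [-8.47589987e-01 -3.40562577e-01  1.72197544e+00  3.07957425e-04
  1.76004538e+00 -7.16162581e-01] -0.0013179085788176692
[[ 340.00963684  137.16896885]
 [ 340.09678496   48.88107616]
 [ 331.00805882  201.66149264]
 [ 374.71877405 -251.19135832]]
```

View pics/w1.png

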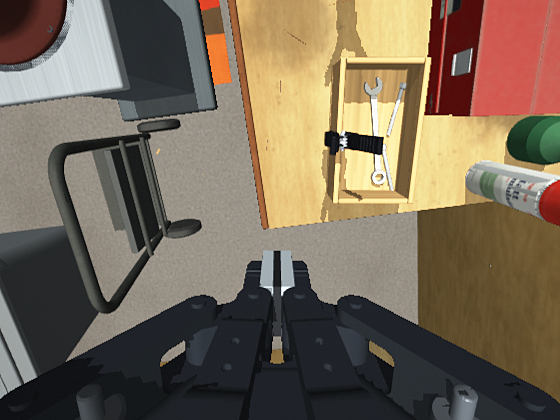

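The wrist view shows the tray (342,57)-(336,203)-(408,201)-(429,58), with the clamp across its front wall: handle tips near (331,142) and (383,145).

move_arm(rows=[[3.9, 0.1, 0, 0, 0, 0, -1], [3.9, 0.1, 0, 0, 0, 0, -1], [3.9, 0.1, 0, 0, 0, 0, -1], [3.9, 0.1, 0, 0, 0, 0, -1], [3.9, 0.1, 0, 0, 0, 0, -1], [3.9, 0.1, 0, 0, 0, 0, -1], [3.9, 0.1, 0, 0, 0, 0, -1], [3.9, 0.1, 0, 0, 0, 0, -1], [3.9, 0.1, 0, 0, 0, 0, -1], [3.9, 0.1, 0, 0, 0, 0, -1], [3.9, 0.1, 0, 0, 0, 0, -1], [0, 0, 0, 0, 0, 0, -1], [0, 0, 0, 0, 0, 0, -1]])

```text
time: 2.9
tool_pos: [0.438, 0.1152, 0.3996]
tool_rot: [-0.0, 0.753, 0.658, -0.001]
contact_force: [-1.0, -0.4, 0.7]
gripper_width: 0.001
grasp_force: 0.0
```

```bash
python3 - <<'E'
from h import *
d=grab('wrist','w2'); s=manip.state();print(s['time'],s['tool_pos'],s['tool_rot'])
T=grab('top','top1')
print(atz('w1',341,58,.07),atz('w1',335,203,.07),atz('w1',429,58,.07),atz('w1',408,201,.07),'tips',atz('w1',326,142,.173),atz('w1',383,145,.173))
print(proj('w2',[[.51,.0737,.13]]))
a=d['img'][20:230,170:450]; b=T['img'][130:220,230:440]
cv2.imwrite('pics/c3.png',np.vstack([cv2.resize(a,(760,560),interpolation=2)]))
E
```

```text
2.95 [0.43809389 0.11402349 0.39975467] [-8.00035228e-05  7.53681265e-01  6.57239692e-01 -7.29574070e-04]
[ 0.4733849  -0.17099407  0.07      ] [ 0.45032433 -0.36682667  0.07      ] [ 0.58796997 -0.1858587   0.07      ] [ 0.55814725 -0.37780305  0.07      ] tips [ 0.42984146 -0.26631242  0.173     ] [ 0.49131126 -0.27755803  0.173     ]
[[337.32254168 199.77653429]]
```

View pics/c3.png

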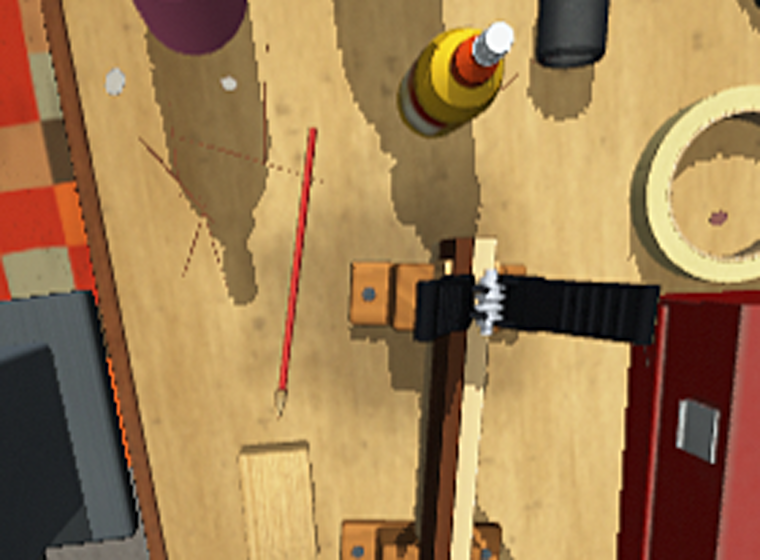

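The wrist crop shows the panel's left end: plywood back corner (497,239), plywood/batten line (473,239), and the panel running to (452..475,550) at the bottom edge. Now computing the heading and going on to the cap.

```bash
python3 - <<'E'
from h import *
W=lambda u,v:('w2',170+u/2.714,20+v/2.667)
P=[atz(*W(*p),.13) for p in[(497,239),(473,239),(442,240),(475,550),(455,550)]]
for p in P: print(p)
for a,b in((0,3),(1,4)):
    v=P[a]-P[b]; print('yaw',np.degrees(np.arctan2(-v[0],v[1])))
print('pivot', atz(*W(489,302),.163))
s=manip.state(); C=np.array([.519,.360]); p=s['tool_pos']
q=s['tool_rot']; th=2*np.arctan2(q[2],q[1]); print(np.degrees(th))
d=C-p[:2]; print(d@[np.cos(th),np.sin(th)], d@[np.sin(th),-np.cos(th)])
E
```

```text
[0.53731933 0.18148958 0.13      ]
[0.52693984 0.18288839 0.13      ]
[0.51349677 0.18427227 0.13      ]
[0.51718046 0.03639597 0.13      ]
[0.50756668 0.03768768 0.13      ]
yaw -7.902119796125521
yaw -7.599711444375178
pivot [0.52488614 0.15746454 0.163     ]
82.08316547157605
0.2554286834423659 0.04613000775235491
```

move_arm(rows=[[3.6, 0.65, 0, 0, 0, 0, -1], [3.6, 0.65, 0, 0, 0, 0, -1], [3.6, 0.65, 0, 0, 0, 0, -1], [3.6, 0.65, 0, 0, 0, 0, -1], [3.6, 0.65, 0, 0, 0, 0, -1], [3.7, 0.7, 0, 0, 0, 0, -1], [3.8, 0.7, 1, 0, 0, 0, -1], [0, 0, 3, 0, 0, 0, -1], [0, 0, 3, 0, 0, 0, -1], [0, 0, 3, 0, 0, 0, -1], [0, 0, 3, 0, 0, 0, -1], [0, 0, 2.0, 0, 0, 0, -1], [0, 0, 0.5, 0, 0, 0, -1], [0, 0, 0, 0, 0, 0, -1], [0, 0, 0, 0, 0, 0, -1]])

```text
time: 4.25
tool_pos: [0.5201, 0.3595, 0.2466]
tool_rot: [0.0, 0.755, 0.656, 0.001]
contact_force: [-0.1, -0.7, 0.3]
gripper_width: -0.004
grasp_force: 0.0
```

```bash
python3 - <<'E'
from h import *
d=grab('wrist','w3');e=grab('scene','scene1'); s=manip.state();print(s['time'],s['tool_pos'],s['contact_force'])
print(proj('w3',[.519,.36,.206]),proj('scene1',[.519,.36,.206]))
cv2.imwrite('pics/c4.png',np.hstack([cv2.resize(d['img'][150:350,180:380],(400,400),interpolation=2),cv2.resize(e['img'][190:290,160:260],(400,400),interpolation=2)]))
E
```

```text
4.35 [0.52031926 0.36039116 0.24819763] [-1.77896837  0.55942984 -0.44552027]
[[275.87403569 249.74041373]] [[208.87419016 246.30344481]]
```

View pics/c4.png

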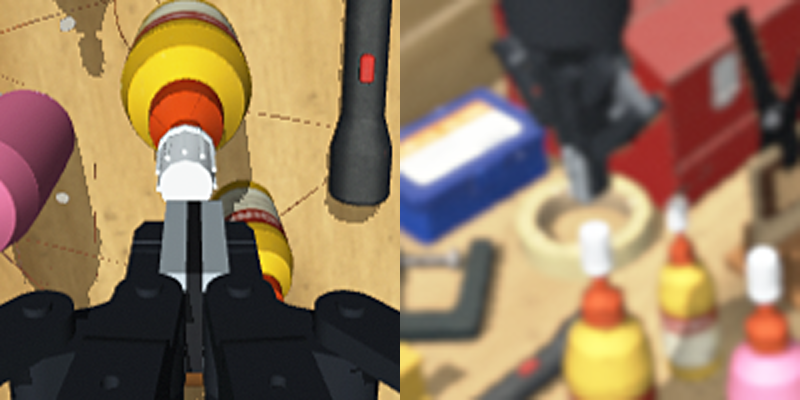

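The wrist crop shows the cap top centred at crop (187,181), i.e. pixel (273.5,240.5), just beyond the shut fingertips at (194,200). The scene crop shows the tips above the cap.

```bash
python3 - <<'E'
from h import *
print(atz('w3',273.5,241,.206),atz('w3',273.5,243,.206), proj('w3',[[.5203,.3604,.2482-.019]]),tri([('w3',273.5,241),('scene0',208.7,246.3),('top0',186,203.5)]))
E
```

```text
[0.51842484 0.36541722 0.206     ] [0.51825498 0.364228   0.206     ] [[278.34662124 267.84726759]] (array([0.51820593, 0.36242478, 0.20587386]), [np.float64(4.8950631376612455), np.float64(0.7157106914251686), np.float64(0.4974593480834756)])
```

move_arm(rows=[[0.3, -0.2, 0.5, 0, 0, 0, -1], [0, 0, 0.5, 0, 0, 0, -1], [0, 0, 0.5, 0, 0, 0, -1], [0, 0, 0.4, 0, 0, 0, -1], [0, 0, 0.3, 0, 0, 0, -1], [0, 0, 0.3, 0, 0, 0, -1], [0, 0, 0.2, 0, 0, 0, -1], [0, 0, 0.2, 0, 0, 0, -1], [0, 0, 0, 0, 0, 0, -1], [0, 0, 0, 0, 0, 0, -1]])

```text
time: 5.18
tool_pos: [0.5173, 0.3638, 0.2164]
tool_rot: [-0.0, 0.754, 0.657, 0.0]
contact_force: [-0.2, 0.4, 2.6]
gripper_width: 0.001
grasp_force: 1.5
```

move_arm(rows=[[0, 0, 0.1, 0, 0, 0, -1], [0, 0, 0.1, 0, 0, 0, -1], [0, 0, 0.1, 0, 0, 0, -1], [0, 0, 0, 0, 0, 0, -1], [0, 0, 0, 0, 0, 0, -1], [0, 0, 0, 0, 0, 0, -1]])

```text
time: 5.68
tool_pos: [0.5178, 0.3641, 0.2146]
tool_rot: [0.0, 0.754, 0.657, 0.001]
contact_force: [-0.2, -0.3, 6.8]
gripper_width: -0.003
grasp_force: 3.4
```

move_arm(rows=[[0, 0, 0.1, 0, 0, 0, -1], [0, 0, 0.1, 0, 0, 0, -1], [0, 0, 0, 0, 0, 0, -1], [0, 0, 0, 0, 0, 0, -1], [0, 0, 0, 0, 0, 0, -1], [0, 0, 0, 0, 0, 0, -1]])

```text
time: 6.18
tool_pos: [0.5186, 0.3645, 0.2146]
tool_rot: [0.001, 0.754, 0.657, 0.002]
contact_force: [-2.1, -0.3, 10.9]
gripper_width: 0.002
grasp_force: 5.8
```

move_arm(rows=[[0, 0, -1, 0, 0, 0, -1], [0, 0, -2, 0, 0, 0, -1], [0, 0, -4, 0, 0, 0, -1], [0, 0, -4, 0, 0, 0, -1], [0, 0, -4, 0, 0, 0, -1], [0, 0, -4, 0, 0, 0, -1], [-4, 0.2, 0, 0, 0, 0, 1], [-4, 0.2, 0, 0, 0, 0, 1], [-4, 0.2, 0, 0, 0, 0, 1], [-4, 0.2, 0, 0, 0, 0, 1], [-4, 0.2, 0, 0, 0, 0, 1], [-4, 0.2, 0, 0, 0, 0, 1], [-4, 0.2, 0, 0, 0, 0, 1], [-4, 0.2, 0, 0, 0, 0, 1], [0, 0, 0, 0, 0, 0, 1]])

```text
time: 7.43
tool_pos: [0.4887, 0.039, 0.4005]
tool_rot: [0.001, 0.756, 0.654, -0.001]
contact_force: [1.2, 0.3, -0.4]
gripper_width: 1.003
grasp_force: 0.0
```

```bash
python3 - <<'E'
from h import *
e=grab('scene','scene2'); s=manip.state();print(s['time'],s['tool_pos'])
for f in('scene0','scene2'):
    im=cv2.imread(f'pics/{f}.png').astype(int)[235:262,202:217]; m=(im.min(2)>190); r,c=np.nonzero(m); print(f,r.min()+235,r.max()+235,c.mean()+202,m.sum())
print(proj('scene0',[[.518,.362,.206],[.518,.362,.196]]))
E
```

```text
7.4833 [0.48896845 0.04150638 0.40045085]
scene0 245 257 208.05747126436782 87
scene2 248 261 208.42105263157896 95
[[208.67173137 246.88083066]
 [209.08365499 250.03645145]]
```

move_arm(rows=[[-4, 0.2, 0, 0, 0, 0, 1], [-4, 0.2, 0, 0, 0, 0, 1], [-4, 0.2, 0, 0, 0, 0, 1], [-4, 0.2, 0, 0, 0, 0, 1], [-4, 0.2, 0, 0, 0, 0, 1], [-4, 0.2, 0, 0, 0, 0, 1], [-4, 0.2, 0, 0, 0, 0, 1], [-3.5, 0.2, 0, 0, 0, 0, 1], [0, 0.4, 4, 0, 0, 0, 1], [0, 0, 4, 0, 0, 0, 1], [0, 0, 2, 0, 0, 0, 1], [0, 0, 0, 0, 0, 0, 1], [0, 0, 0, 0, 0, 0, 1]])

```text
time: 8.57
tool_pos: [0.4661, -0.2691, 0.2996]
tool_rot: [-0.002, 0.753, 0.657, -0.0]
contact_force: [0.7, 0.8, 0.7]
gripper_width: 1.001
grasp_force: 0.0
```

```bash
python3 - <<'E'
from h import *
d=grab('wrist','w4'); s=manip.state();print(s['time'],s['tool_pos'],s['tool_rot'])
print(proj('w4',[[.463,-.27,.095],[.463,-.27,.173],[.463,-.27,.07]]))
cv2.imwrite('pics/c5.png',cv2.resize(d['img'][60:330,100:460],(800,600),interpolation=2))
E
```

```text
8.6167 [ 0.46680143 -0.26974302  0.30212673] [2.39616615e-04 7.53521490e-01 6.57423222e-01 1.14387881e-04]
[[275.18299905 188.57529661]
 [274.4932731  209.39268423]
 [275.34335967 183.73527417]]
```

View pics/c5.png

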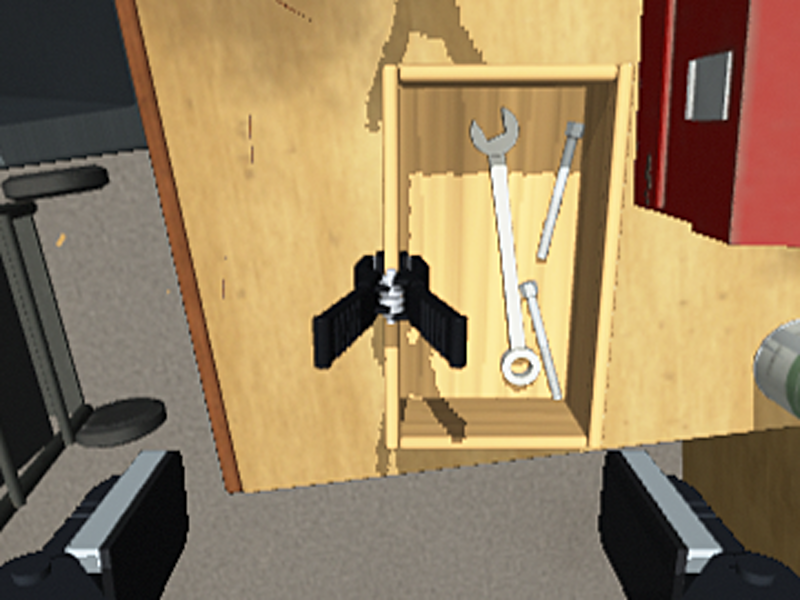

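The wrist crop shows the clamp with handle tips at crop (316,342) and (466,340), pivot spring (391,297), and the wall running vertically through x 384–399. The gripper is aligned with the wall and the fingers are well outside the handles.

```bash
python3 - <<'E'
from h import *
k=800/360
W=lambda u,v:('w4',100+u/k,60+v/k)
print('tips',atz(*W(314,342),.172),atz(*W(467,340),.172)); a=atz(*W(314,342),.172);b=atz(*W(467,340),.172)
print('mid',(a+b)/2,np.linalg.norm(a-b)); print('piv',atz(*W(391,297),.095))
for r in(75,440): print('wall',atz(*W(384.5,r),.07),atz(*W(399,r),.07))
E
```

```text
tips [ 0.43505443 -0.27044759  0.172     ] [ 0.49186733 -0.27737133  0.172     ]
mid [ 0.46346088 -0.27390946  0.172     ] 0.057233247230256294
piv [ 0.4630537  -0.27559226  0.095     ]
wall [ 0.47373976 -0.17425331  0.07      ] [ 0.48053455 -0.17518303  0.07      ]
wall [ 0.44760612 -0.36096577  0.07      ] [ 0.45548952 -0.36203257  0.07      ]
```

move_arm(rows=[[-0.4, -0.15, 0, 0, 0, 0, 1], [0, 0, 2, 0, 0, 0, 1], [0, 0, 2, 0, 0, 0, 1], [0, 0, 2, 0, 0, 0, 1], [0, 0, 2, 0, 0, 0, 1], [0, 0, 2, 0, 0, 0, 1], [0, 0, 2, 0, 0, 0, 1], [0, 0, 1.5, 0, 0, 0, 1], [0, 0, 1, 0, 0, 0, 1], [0, 0, 0.5, 0, 0, 0, 1], [0, 0, 0, 0, 0, 0, 1], [0, 0, 0, 0, 0, 0, 1]])

```text
time: 9.62
tool_pos: [0.4649, -0.2745, 0.1528]
tool_rot: [0.001, 0.754, 0.657, 0.0]
contact_force: [0.6, -0.3, 0.9]
gripper_width: 0.999
grasp_force: 0.0
```

```bash
python3 - <<'E'
from h import *
d=grab('wrist','w5'); s=manip.state();print(s['time'],s['tool_pos'],s['tool_rot'],s['contact_force'])
cv2.imwrite('pics/c6.png',cv2.resize(d['img'][110:380,100:460],(800,600),interpolation=2))
E
```

```text
9.6667 [ 0.46498902 -0.27460555  0.15308583] [1.38288595e-03 7.53840561e-01 6.57055885e-01 2.46318428e-04] [ 0.05232537 -0.36584885  0.88107354]
```

View pics/c6.png

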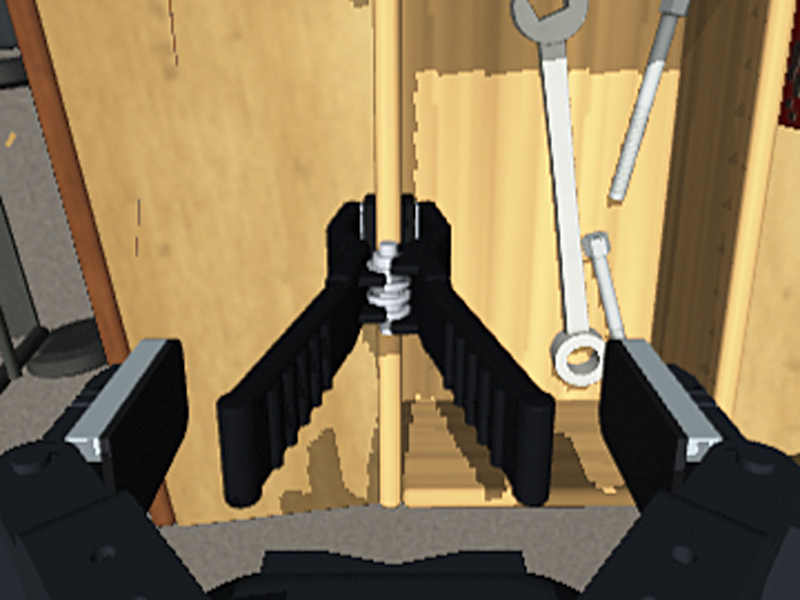

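The wrist crop shows the handle tips at 219 and 554 (mid 386) between the finger tips at 182 and 603 (mid 392), about 1 mm off. I'll correct this and squeeze.

move_arm(rows=[[0, -0.1, 0.2, 0, 0, 0, 1], [0, 0, 0, 0, 0, 0, -1], [0, 0, 0, 0, 0, 0, -1], [0, 0, 0, 0, 0, 0, -1], [0, 0, 0, 0, 0, 0, -1], [0, 0, 0, 0, 0, 0, -1], [0, 0, 0, 0, 0, 0, -1], [0, 0, 0, 0, 0, 0, -1], [0, 0, 0, 0, 0, 0, -1], [0, 0, 0, 0, 0, 0, -1], [0, 0, 0, 0, 0, 0, -1], [0, 0, 0, 0, 0, 0, -1]])

```text
time: 10.67
tool_pos: [0.4631, -0.2738, 0.1493]
tool_rot: [-0.0, 0.754, 0.657, -0.0]
contact_force: [-0.3, 0.7, -0.7]
gripper_width: 0.212
grasp_force: 62.5
```

Squeezed to the stop (about 18–20 mm, 62 N). Lifting.

move_arm(rows=[[0, 0, -1, 0, 0, 0, -1], [0, 0, -2, 0, 0, 0, -1], [0, 0, -3, 0, 0, 0, -1], [0, 0, -3, 0, 0, 0, -1], [0, 0, -3, 0, 0, 0, -1], [0, 0, -3, 0, 0, 0, -1], [0, 0, -3, 0, 0, 0, -1], [0, 0, -3, 0, 0, 0, -1], [0, 0, -3, 0, 0, 0, -1], [0, 0, -3, 0, 0, 0, -1], [3, 0, 0, 0, 0, 0, -1], [3, 0, 0, 0, 0, 0, -1], [3, 0, 0, 0, 0, 0, -1], [0, 0, 0, 0, 0, 0, -1]])

```text
time: 11.83
tool_pos: [0.4758, -0.1809, 0.4211]
tool_rot: [0.001, 0.752, 0.659, 0.001]
contact_force: [0.5, 0.2, -0.0]
gripper_width: 0.212
grasp_force: 62.5
```

move_arm(rows=[[3, 0, 0, 0, 0, 0, -1], [3, 0, 0, 0, 0, 0, -1], [3, 0, 0, 0, 0, 0, -1], [3, 0, 0, 0, 0, 0, -1], [3, 0, 0, 0, 0, 0, -1], [3, 0, 0, 0, 0, 0, -1], [3, 0, 0, 0, 0, 0, -1], [3, 0, 0, 0, 0, 0, -1], [2.2, 0, 0, 0, 0, 0, -1], [0, 0, 0, 0, 0, 0, -1], [0, 0, 0, 0, 0, 0, -1]])

```text
time: 12.75
tool_pos: [0.5112, 0.0754, 0.4198]
tool_rot: [0.0, 0.753, 0.658, -0.0]
contact_force: [-0.7, -0.1, -0.6]
gripper_width: 0.21
grasp_force: 62.5
```

```bash
python3 - <<'E'
from h import *
d=grab('wrist','w6'); t=grab('top','top6'); e=grab('scene','scene6'); s=manip.state();print(s['time'],s['tool_pos'],s['tool_rot'],s['gripper_width'],s['grasp_force'])
a=cv2.resize(d['img'][60:360,140:440],(500,500),interpolation=2)
b=cv2.resize(e['img'][120:270,220:310],(300,500),interpolation=2)
cv2.imwrite('pics/c7.png',np.hstack([a,b]))
print(proj('w6',[[.512,.074,.13],[.527,.183,.13],[.497,-.035,.13]]))
E
```

```text
12.9 [0.51122082 0.07387655 0.41959844] [ 2.55483875e-04  7.54308126e-01  6.56520513e-01 -3.41111030e-05] 0.20688162643406527 62.53597408533096
[[277.83647885 173.72658826]
 [278.0906325   84.36392881]
 [277.61783323 250.60431173]]
```

View pics/c7.png

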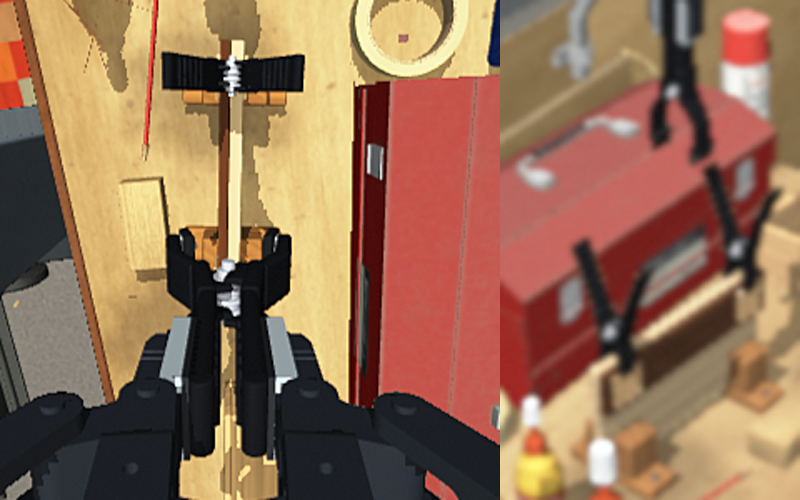

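The wrist crop shows the clamp open above the panel: jaws span 167–290 (mid ~229), and the panel top runs 219–243 (mid ~231) parallel to the tool, with the fitted clamp well away. Scene confirms the clamp is held open. I'll quantify the offset from row profiles.

```bash
python3 - <<'E'
from h import *
im=cv2.imread('pics/w6.png')
for r in(130,150,170,180,188): print(r,[ (c,*im[r,c]) for c in range(262,292,1)] if r in(150,180) else '')
for r in(205,212,220,230):
    dark=im[r].max(1)<60; c=np.arange(560); print(r,[ (int(g[0]),int(g[-1])) for g in np.split(c[dark],np.where(np.diff(c[dark])>1)[0]+1) if g[0]>200 and g[-1]<360])
p=manip.state()['tool_pos']
print(proj('w6',[[.5117,.0745,.42-h] for h in(.04,.055,.11,.29)]))
E
```

```text
130 
150 [(262, np.uint8(102), np.uint8(159), np.uint8(193)), (263, np.uint8(103), np.uint8(161), np.uint8(195)), (264, np.uint8(102), np.uint8(161), np.uint8(196)), (265, np.uint8(107), np.uint8(167), np.uint8(201)), (266, np.uint8(108), np.uint8(168), np.uint8(202)), (267, np.uint8(108), np.uint8(167), np.uint8(203)), (268, np.uint8(113), np.uint8(172), np.uint8(206)), (269, np.uint8(116), np.uint8(177), np.uint8(208)), (270, np.uint8(123), np.uint8(187), np.uint8(219)), (271, np.uint8(53), np.uint8(88), np.uint8(116)), (272, np.uint8(26), np.uint8(45), np.uint8(86)), (273, np.uint8(37), np.uint8(64), np.uint8(121)), (274, np.uint8(40), np.uint8(68), np.uint8(125)), (275, np.uint8(41), np.uint8(69), np.uint8(125)), (276, np.uint8(34), np.uint8(66), np.uint8(126)), (277, np.uint8(38), np.uint8(61), np.uint8(87)), (278, np.uint8(189), np.uint8(252), np.uint8(255)), (279, np.uint8(188), np.uint8(242), np.uint8(254)), (280, np.uint8(185), np.uint8(237), np.uint8(250)), (281, np.uint8(183), np.uint8(238), np.uint8(250)), (282, np.uint8(188), np.uint8(240), np.uint8(251)), (283, np.uint8
[... 1582 characters left out ...]
255)), (284, np.uint8(96), np.uint8(145), np.uint8(172)), (285, np.uint8(84), np.uint8(134), np.uint8(163)), (286, np.uint8(96), np.uint8(149), np.uint8(176)), (287, np.uint8(96), np.uint8(148), np.uint8(175)), (288, np.uint8(89), np.uint8(140), np.uint8(168)), (289, np.uint8(90), np.uint8(139), np.uint8(170)), (290, np.uint8(91), np.uint8(141), np.uint8(170)), (291, np.uint8(91), np.uint8(140), np.uint8(169))]
188 
205 [(240, 247), (250, 256), (297, 304), (306, 314)]
212 [(240, 256), (298, 314)]
220 [(240, 265), (281, 313), (359, 359)]
230 [(240, 278), (280, 313), (358, 358)]
[[279.08202445 252.15506526]
 [278.88351963 241.88004383]
 [278.3553434  214.54054673]
 [277.5602462  173.38466645]]
```

move_arm(rows=[[0, 0.12, 0, 0, 0, 1.3, -1], [0, 0, 2, 0, 0, 0, -1], [0, 0, 2, 0, 0, 0, -1], [0, 0, 2, 0, 0, 0, -1], [0, 0, 2, 0, 0, 0, -1], [0, 0, 2, 0, 0, 0, -1], [0, 0, 2, 0, 0, 0, -1], [0, 0, 2, 0, 0, 0, -1], [0, 0, 1, 0, 0, 0, -1], [0, 0, 0.5, 0, 0, 0, -1], [0, 0, 0, 0, 0, 0, -1], [0, 0, 0, 0, 0, 0, -1]])

```text
time: 13.9
tool_pos: [0.5129, 0.0744, 0.2653]
tool_rot: [0.0, 0.762, 0.648, 0.001]
contact_force: [0.8, -0.3, -0.5]
gripper_width: 0.213
grasp_force: 62.5
```

```bash
python3 - <<'E'
from h import *
im=grab('wrist','w7')['img'];s=manip.state();print(s['tool_pos'],s['tool_rot'],s['contact_force'],s['gripper_width'])
G=im.astype(int).mean(2)
for r in range(60,250,12):
    g=np.diff(G[r]); print(r,[(int(c)+1,int(g[c])) for c in range(225,330) if abs(g[c])>45])
    dark=im[r].max(1)<60; c=np.arange(560); 
    if dark.any(): print('   dark',[ (int(g[0]),int(g[-1])) for g in np.split(c[dark],np.where(np.diff(c[dark])>1)[0]+1) if g[0]>200 and g[-1]<360 and len(g)>3])
p=s['tool_pos'];print(proj('w7',[[p[0],p[1],z] for z in(.13,.155)]))
E
```

```text
[0.51315444 0.07452493 0.26592009] [0.00078048 0.76143862 0.6482359  0.0009182 ] [-0.24013125 -0.09768543 -0.5337731 ] 0.21397987023135506
60 [(256, -69), (300, 78)]
72 [(263, -64), (274, 171), (286, -91), (298, 77), (322, -51), (324, -65)]
   dark []
84 [(268, 189), (269, 46), (276, -131), (277, -123)]
   dark [(277, 359)]
96 [(266, 58), (274, 68), (278, -62), (281, -61)]
   dark [(282, 359)]
108 [(266, 55), (273, 74), (278, -65)]
   dark [(284, 358)]
120 [(235, -48), (264, -82), (274, 139), (286, -55), (290, -80), (291, 70), (307, -56), (309, 71), (322, -63), (323, 121)]
   dark []
132 [(238, -62), (264, -58), (274, 131), (286, -67), (321, 84)]
   dark []
144 [(264, -50), (274, 64), (275, 68), (286, -67)]
156 [(261, -61), (274, 54), (275, 120), (286, -97), (308, 81)]
   dark []
168 [(265, -98), (275, 175), (286, -82), (296, 53)]
   dark []
180 [(265, -103), (274, -60), (275, 208), (286, -80), (298, 62)]
   dark []
192 [(265, -89), (274, -67), (275, 209), (286, -77), (301, 54)]
   dark []
204 [(226, 79), (239, -117), (240, -93), (248, 106), (250, -71), (257, 176), (265, -63), (266, -64), (274, -63), (275, 210), (286, -77), (297, -95), (305, 160), (306, -141), (307, -67), (315, 187)]
   dark [(240, 247), (250, 256), (298, 304), (307, 314)]
216 [(227, 87), (239, -76), (240, -112), (258, 47), (260, -48), (263, 97), (264, 80), (266, -91), (273, 94), (281, 45), (286, -75), (290, -65), (314, 98), (315, 122)]
   dark [(240, 257), (291, 294), (296, 313)]
228 [(228, 48), (229, 89), (240, -137), (241, -82), (269, 92), (270, 66), (271, 53), (274, -137), (275, -46), (314, 87), (319, 76), (320, 77)]
   dark [(241, 268), (275, 313)]
240 [(226, -87), (230, 53), (232, 75), (246, -53), (247, -59), (270, 135), (274, 137), (284, -135), (285, -45), (307, 70), (315, -46), (319, 74), (325, 58)]
   dark [(247, 269), (284, 305)]
[[277.59101085 204.53663541]
 [277.73695407 213.26975913]]
```

Clamp and panel are parallel, with the panel about 1.4 mm left of the gap's centre. Correct and lower.

move_arm(rows=[[0, -0.15, 0, 0, 0, 0, -1], [0, 0, 0, 0, 0, 0, -1], [0, 0, 0.7, 0, 0, 0, -1], [0, 0, 0.7, 0, 0, 0, -1], [0, 0, 0.7, 0, 0, 0, -1], [0, 0, 0.7, 0, 0, 0, -1], [0, 0, 0.7, 0, 0, 0, -1], [0, 0, 0.6, 0, 0, 0, -1], [0, 0, 0.4, 0, 0, 0, -1], [0, 0, 0.2, 0, 0, 0, -1], [0, 0, 0, 0, 0, 0, -1], [0, 0, 0, 0, 0, 0, -1], [0, 0, 0, 0, 0, 0, -1]])

```text
time: 15.03
tool_pos: [0.5112, 0.075, 0.2178]
tool_rot: [0.0, 0.761, 0.648, 0.0]
contact_force: [0.0, -0.2, -0.5]
gripper_width: 0.215
grasp_force: 62.5
```

```bash
python3 - <<'E'
from h import *
im=grab('wrist','w8')['img'];s=manip.state();print(s['time'],s['tool_pos'],s['tool_rot'],s['contact_force'],s['ft_torque'],s['gripper_width'],s['grasp_force'])
G=im.astype(int).mean(2)
for r in range(156,222,6):
    g=np.diff(G[r]); print(r,[(int(c)+1,int(g[c])) for c in range(235,320) if abs(g[c])>45])
# left fitted clamp / panel left end check along the edge
e=grab('scene','scene8'); print(atz('w8',280,150,.13),atz('w8',280,204,.13))
a=cv2.imread('pics/scene8.png');b=cv2.imread('pics/scene2.png')
d=cv2.absdiff(a,b).max(2)>40; print('bottle/objects changed px', d[225:420,0:250].sum(), d[200:300,250:330].sum())
E
```

```text
15.0833 [0.51126182 0.07497412 0.21787571] [3.09178898e-04 7.61283943e-01 6.48418470e-01 3.87443558e-04] [ 0.12380362 -0.28391295 -0.6671484 ] [0.00428702 0.00531793 0.04201354] 0.21075294937388891 62.53734827041626
156 [(259, -66), (277, 120), (291, -71), (315, 78)]
162 [(260, -64), (264, -48), (277, 200), (284, -56), (290, -56), (291, -86), (292, 46), (313, 50)]
168 [(265, -100), (276, -49), (277, 205), (291, -103), (300, 80)]
174 [(265, -99), (276, -50), (277, 203), (291, -99), (301, 79)]
180 [(265, -127), (276, -68), (277, 215), (291, -102), (301, 52)]
186 [(265, -105), (276, -66), (277, 212), (291, -97), (302, 83)]
192 [(265, -113), (276, -68), (277, 219), (291, -96), (305, 76)]
198 [(247, -120), (248, -86), (253, 63), (254, 117), (265, -90), (276, -70), (277, 217), (291, -98), (300, -77), (301, -56), (307, 221)]
204 [(239, -115), (240, -89), (248, 133), (250, -89), (257, 182), (265, -97), (276, -69), (277, 212), (291, -92), (297, -96), (305, 168), (306, -146), (307, -75), (315, 179)]
210 [(239, -95), (240, -100), (249, 61), (257, 183), (265, -59), (266, -70), (276, -59), (277, 201), (291, -95), (297, -93), (304, 115), (305, -82), (315, 190)]
216 [(239, -72), (240, -119), (258, 51), (260, -52), (263, 105), (264, 78), (265, -58), (266, -58), (273, 97), (290, -108), (291, -93), (314, 103), (315, 119)]
[0.52084941 0.12494274 0.13      ] [0.51507708 0.08839223 0.13      ]
bottle/objects changed px 0 684
```

```bash
python3 -c "
from plant import manip
print(manip.job_done())"
```

```text
the job is handed in; nothing more can be done
None
```

I pressed the bottle's cap home and handed the job in with the clamp held squeezed wide open over the middle of the panel's top edge, square across it; the wrist showed no contact force there. I don't have the verdict.

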